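# Free the bowl turner and set its timer

## Robot

A 6-joint arm with a two-finger parallel gripper is mounted at the origin on the work surface. World frame = base frame: x ahead of the robot, y to its left, z up, the work surface at z = 0. Lengths are in m, angles in rad, forces in N, time in s.
With the tool pointing down it reaches from about 0.25 to 0.775 m from the base axis. Payload 4 kg.
Tool frame: the origin (TCP) lies at the very end of the fingers, on their centre line; the grasp point (between the pads) lies 19 mm behind it; x points along the fingers, y is the direction in which the jaws open and shut, and the axes are right-handed (so a half turn about x gives the same grasp; the last joint's range is limited). The gripper opens to 94 mm and grips with 3 to 60 N. Pads are 16 mm wide; open, the fingers measure 119 mm over their backs; the gripper's body (75 mm by 177 mm) begins 78 mm behind the grasp point.
Start: joints at [1.235, 0.087, 1.371, -0, 1.684, -0.103], TCP at [0.127, 0.535, 0.206] pointing down, gripper open.
Joint ranges: [-3.1, 3.1], [-0.76, 2.03], [0.27, 2.55], [-1.08, 4.22], [0.17, 2.65], [-2.57, 2.57]. Speed limits (rad/s): [2.79, 2.79, 3.14, 3.14, 3.14, 3.14].

## Interface

Orientations are given as a unit quaternion [x, y, z, w].
In Python, from rig import observe, snapshot, camera_info, finish_job gives the robot as it stands.
- The arm moves only by the tool carry_out, never from a script. Its argument "moves" is a list of rows, each a list of 7 numbers: the turn, a rotation vector about the tool's x, y, z in degrees, then the shift along the tool's x, y, z in cm, then the opening, from 0 (shut) to 1 (fully open). A call has 1 to 12 rows; each row is the pose to reach, as a shift and turn from the pose measured when the call began, along the tool's axes at that moment; what a row does not reach only later rows make up. A row lasts 1/8 s, in which the tool goes at most 62.5 mm and 10.7 degrees, less where a joint would pass 70% of its speed; a pose out of reach is approached as far as the arm can. A call with a gripper value outside its range is refused whole. The fingers move at their own pace and stop on an object; "newtons" is the grip in N (left out, the last holds). Time passes only in rows, so rows that repeat a pose let the fingers close. It gives the time, the measured TCP pose, the force and the opening at its end, in the units of the state.
- observe(): the state, without advancing time (a new reading comes with each control period).
- snapshot(name): name is "scene" or "top" or "wrist"; returns the picture (384x512x3 uint8, blue, green, red); there is no depth.
- camera_info(name): a dict with "mtx" (3x3 intrinsics, pixels), "R" (3x3) and "t" (3): a world point X has camera coordinates R X + t. Camera axes: x right, y down, z forward; pixel columns grow to the right and rows downward; lengths in m; the calibration is good to about 2 mm. A picture is of the moment at which its call begins: read the wrist's pose just before it. camera_info takes no time and is no camera call; for the wrist camera it gives the pose at the moment of the call.
- finish_job(): hands the job in, once; it reports no verdict.
The state is a dict: "time": time; "qpos": joint angles; "joint_vel": joint speeds; "joint_efforts": joint torques, N m; "tool_pos": TCP position; "tool_rot": TCP orientation; "ft_force": force on the tool from outside, world axes, zero at the start; "ft_torque": the same for the moment, N m; "gripper_width": finger opening in m.
Only numpy, scipy, OpenCV 4.12 (cv2) and the standard library are available. Lean on these libraries where they do the work, as an engineer would, in place of code of your own. Each camera call takes 0.05 s, during which the arm holds its last target.

## Task

Get the finishing turner ready for the lacquered bowl: first pull up the sprung lock plunger on its top, twist it counter-clockwise (seen from above) and let it down into its rest notch so that it stays retracted by itself. Then roll the two thumbwheels on the timer box with a fingertip until the digits at their tops read 46 (tens wheel at 4, units wheel at 6), each clicked home. Do not knock or shift the bottle, goblet, chuck and tin that stand round about.

Things in the scene. Friction and masses are not known exactly. Their poses are not given: they have to be found in the camera images.
- turner: Fixed white cast block, 124 x 112 mm at the foot, 128 mm high, left or right of the timer. A wooden bowl 140 mm across sits on its +x spindle (92 to 150 mm along +x, axis 80 mm high, top edge 150 mm high); a steel hand disc on its -x face (to x = -76 mm). Origin: centre of its underside, right below the plunger; x towards the bowl, z up.
- collar (a point): Centre of the top of the steel collar on the turner's top, 34 mm across, 148 mm above the bench; axes as the turner's. The plunger comes up through it. It has two opposite deep slots along the turner's x and two opposite shallower rest notches 72 degrees counter-clockwise from them, for the plunger's cross pin.
- handle (a point): Grip point of the plunger's black bar handle: middle of the bar, 8 mm below its top, 172 mm above the bench while locked. The bar is 46 mm long (its own x), 13 mm thick (y), 26 mm high. Locked (twist 0), it lies along the turner's x, its underside 6 mm above the collar. It rises and twists with the plunger.
- plunger (a joint): Lift of the lock plunger, m: 0 = locked (down), hard stop at 0.022. A spring pulls it down with 6 N at 0 and 10 N when lifted. It can be twisted only while lifted more than 0.014; from its rest notch it cannot drop, and stands at about 0.009.
- twist (a joint): Twist of the plunger and its handle about the vertical, rad, growing counter-clockwise seen from above: 0 = locked, turns freely when lifted, stop at 1.45; its cross pin is over the rest notch at 1.257 (72 degrees), and drops into it within about 0.12 rad of that.
- timer: Fixed grey box, 120 x 150 mm, 78 mm high; its front (reading side) faces its -x; origin: centre of its underside, z up. Two white thumbwheels, 60 mm in diameter, 18 mm wide, axes along y, stand 16 mm out of its top: tens at y = +22.5 mm (left for the reader), units at y = -22.5 mm. Digits 0 to 9 lie round each rim, 36 degrees apart; the uppermost, between two short black marks, is the one set.
- tens_top (a point): Uppermost point of the tens wheel at rest, 94 mm above the bench, mid-width, fixed to the box; axes as the timer's. The wheel is sprung and yields up to 5 mm when pressed (3 N at first, 10 N at 5 mm). A fingertip pressed 2 to 4 mm deep and drawn along the timer's x rolls it by friction like a rack: 18.8 mm a digit.
- units_top (a point): The same point of the units wheel, which is alike.
- tens (a joint): Angle of the tens wheel, rad: digit set = angle / 0.6283. It grows as the wheel's top is pushed away from the front (along the timer's +x). Ten click positions, 0 to 9, with stops just beyond 0 and 9 (no way round from 9 to 0); let go, it snaps to the nearest click (rarely, left exactly between two, it may hang there). Needs about 1 to 2 N at the rim.
- units (a joint): Angle of the units wheel, as for the tens wheel.
- finish: Bystander: amber bottle, 56 mm across and 190 mm high, close behind the timer box (taller than the wheels). Origin at the centre of its underside.
- goblet: Bystander: dark turned goblet, 56 mm across and 92 mm high, in front of the timer box. Origin at the centre of its underside.
- chuck: Bystander: steel four-jaw chuck lying flat, 64 mm across and 52 mm high, in front of the turner. Origin at the centre of its underside.
- tin: Bystander: tall tin, 60 mm across and 180 mm high, close beside the turner, on its +y side. Origin at the centre of its underside.

How it is judged:
By the outcome, as a careful person would: the job done as asked, in the order asked, and still so for the second after the job is handed in, with the robot touching nothing.
It also fails if it takes over 54 s, if anything falls off the work surface, if the arm or the gripper's body presses on something with over 40 N, if the wrist force passes 120 N, or if a joint passes its speed limit or range.

## Working session

There is one attempt and no reset: what is moved stays moved. The work goes in short steps, Python scripts to look and compute and a tool call to move; the robot and the scene stay as the last step left them, time stands still between calls to the robot, and variables do not carry over. Pictures are saved under pics/ and viewed, and the job is handed in when it is done.

Besides the shell and the picture viewer there is one more tool, called after "Request:" in YAML: its name, and indented under it one key for each argument. carry_out: Moves the arm, as the interface text tells. Its arguments: {"type":"object","properties":{"moves":{"type":"array","items":{"type":"array","items":{"type":"number"}}},"newtons":{"type":"number"}},"required":["moves"]}

```bash
mkdir -p pics; ls
python3 - <<'E'
from rig import *
import cv2
s=observe();print({k:(s[k]) for k in s})
for n in("scene","top"):
    c=camera_info(n);print(n,c)
    cv2.imwrite(f"pics/{n}0.png",snapshot(n))
E
```

```text
pics
{'time': 0.0, 'qpos': array([ 1.23488721e+00,  8.79362891e-02,  1.37222526e+00,  3.28267242e-06,
        1.68357708e+00, -1.03112350e-01]), 'joint_vel': array([-0.00020552,  0.00042741, -0.00139217, -0.00018147, -0.00079169,
       -0.00102134]), 'joint_efforts': array([-7.36386482e-05, -3.40181458e+01, -3.02424395e+01,  7.18065212e-02,
        3.31335270e-02, -1.59034566e-04]), 'tool_pos': array([0.12671778, 0.53465421, 0.2043291 ]), 'tool_rot': array([ 0.08137992,  0.70248799, -0.08286044,  0.70215531]), 'ft_force': array([1.01735659, 0.33636237, 0.24623486]), 'ft_torque': array([0.04345089, 0.00040193, 0.04172002]), 'gripper_width': 0.09376068823384559}
scene {'mtx': array([[371.73199814,   0.        , 256.91373065],
       [  0.        , 371.73199814, 193.08412415],
       [  0.        ,   0.        ,   1.        ]]), 'R': array([[-0.84434787,  0.5357848 ,  0.00336605],
       [ 0.35736793,  0.56783776, -0.74151766],
       [-0.39920526, -0.62489594, -0.6709249 ]]), 't': array([ 0.41209426, -0.10883857,  1.14125784])}
top {'mtx': array([[426.8460468 ,   0.        , 255.7777307 ],
       [  0.        , 426.8460468 , 190.34325652],
       [  0.        ,   0.        ,   1.        ]]), 'R': array([[ 0.01326492, -0.99970635,  0.02027934],
       [-0.99543339, -0.01512019, -0.09425366],
       [ 0.09453261, -0.01893646, -0.99534165]]), 't': array([0.00239981, 0.52228144, 1.23366526])}
```

View pics/scene0.png

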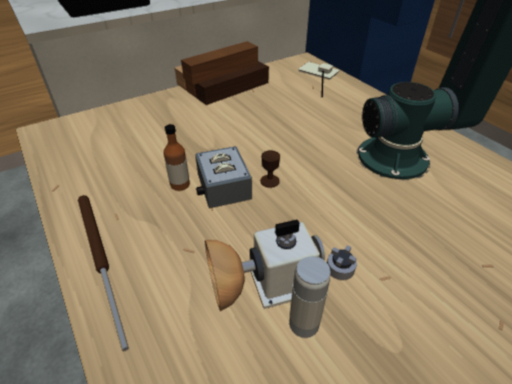

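View pics/top0.png

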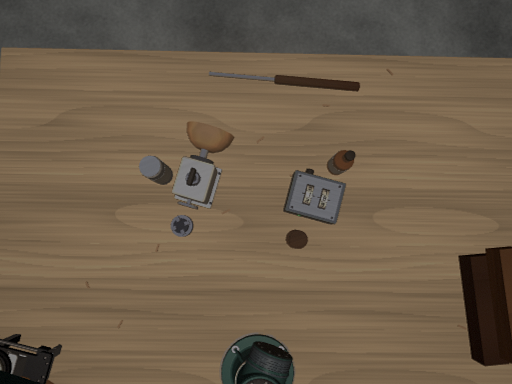

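```bash
cat > h.py <<'E'
import numpy as np,cv2
from rig import *
from scipy.spatial.transform import Rotation as Ro
def ray(c,u,v,z):
    K,R,t=c["mtx"],c["R"],c["t"]
    d=R.T@np.linalg.inv(K)@np.array([u,v,1.]);o=-R.T@t
    return o+d*(z-o[2])/d[2]
def proj(c,X):
    X=np.atleast_2d(X);p=X@c["R"].T+c["t"];p=p/p[:,2:];return (p@c["mtx"].T)[:,:2]
E
python3 - <<'E'
import cv2
t=cv2.imread("pics/top0.png");s=cv2.imread("pics/scene0.png")
cv2.imwrite("pics/t_turner.png",cv2.resize(t[110:245,130:250],None,fx=4.4,fy=4.4,interpolation=cv2.INTER_CUBIC))
cv2.imwrite("pics/t_timer.png",cv2.resize(t[140:250,270:370],None,fx=5,fy=5,interpolation=cv2.INTER_CUBIC))
E
```

```text
(no output)
```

View pics/t_turner.png

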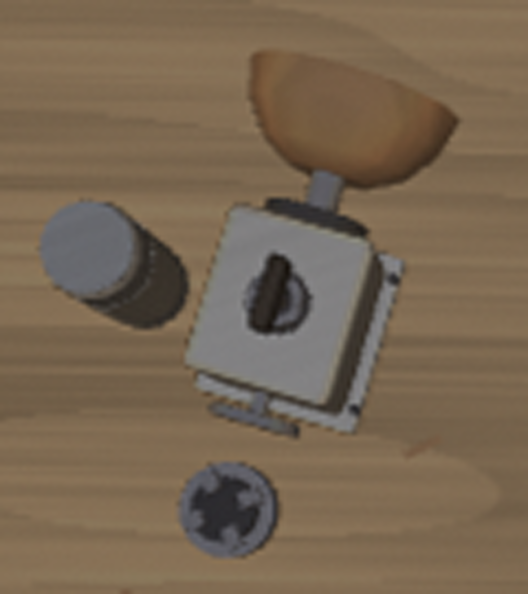

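View pics/t_timer.png

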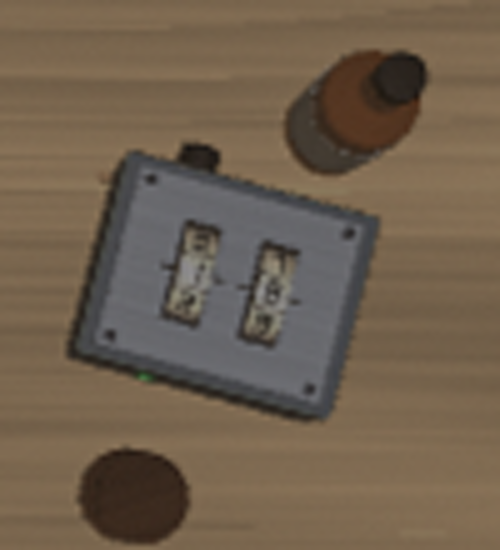

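Run:
```python
from h import *
c=camera_info("top")
def P(l,s,o,z): 
    r=np.array([ray(c,u/s+o[0],v/s+o[1],z) for u,v in l]);print(np.round(r,4).tolist());return r
print("timer");a=P([(130,155),(378,218),(328,418),(72,353)],5,(270,140),.078);print(a.mean(0),np.linalg.norm(np.diff(a,axis=0),axis=1))
d=a[0]-a[3]+a[1]-a[2];print("yaw",np.degrees(np.arctan2(d[1],d[0])));d=a[0]-a[1]+a[3]-a[2];print("yaw",np.degrees(np.arctan2(d[1],d[0]))-90)
print("wheels");P([(192,272),(270,293)],5,(270,140),.094)
print("turner foot");P([(404,262),(355,432)],4.4,(130,110),.005)
print("top");a=P([(232,208),(370,243),(335,408),(187,362)],4.4,(130,110),.128);print(a.mean(0),np.linalg.norm(np.diff(a,axis=0),axis=1))
d=a[0]-a[3]+a[1]-a[2];print("yaw",np.degrees(np.arctan2(d[1],d[0])));d=a[0]-a[1]+a[3]-a[2];print("yaw",np.degrees(np.arctan2(d[1],d[0]))-90)
print("handle");P([(278,256),(265,330)],4.4,(130,110),.18)
print("collar");P([(279,299)],4.4,(130,110),.148)
print("bowl");P([(252,60),(460,122)],4.4,(130,110),.080)
print("tin");P([(88,250)],4.4,(130,110),.18)
print("chuck");P([(228,508)],4.4,(130,110),.052)
print("bottle cap, goblet");P([(400,78)],5,(270,140),.19);P([(134,496)],5,(270,140),.092)
w=camera_info("wrist");s=observe();print(w);Rt=Ro.from_quat(s["tool_rot"]).as_matrix()
print("tool R",Rt);C=-w["R"].T@w["t"];print("cam in tool",Rt.T@(C-s["tool_pos"]),Rt.T@w["R"].T)
```

```text
timer
[[0.574, -0.1027, 0.078], [0.5402, -0.2439, 0.078], [0.4266, -0.2149, 0.078], [0.4611, -0.0705, 0.078]]
[ 0.50049279 -0.15798351  0.078     ] [0.14523412 0.11727074 0.14852003]
yaw -15.119344867389488
yaw -13.44861994538769
wheels
[[0.5065, -0.1358, 0.094], [0.4954, -0.1794, 0.094]]
turner foot
[[0.5852, 0.1123, 0.005], [0.4687, 0.143, 0.005]]
top
[[0.5995, 0.2114, 0.128], [0.5791, 0.1259, 0.128], [0.4769, 0.1449, 0.128], [0.5038, 0.236, 0.128]]
[0.53982873 0.17954032 0.128     ] [0.08788655 0.10401783 0.09493749]
yaw -12.448970027512381
yaw -14.996386530570305
handle
[[0.5626, 0.1755, 0.18], [0.5187, 0.1819, 0.18]]
collar
[[0.541, 0.1783, 0.148]]
bowl
[[0.705, 0.2087, 0.08], [0.6665, 0.0734, 0.08]]
tin
[[0.5643, 0.2868, 0.18]]
chuck
[[0.4158, 0.2199, 0.052]]
bottle cap, goblet
[[0.6006, -0.2299, 0.19]]
[[0.3818, -0.1041, 0.092]]
{'mtx': array([[267.5359127 ,   0.        , 256.89803464],
       [  0.        , 267.5359127 , 187.54079173],
       [  0.        ,   0.        ,   1.        ]]), 'R': array([[ 0.23055378,  0.97305857, -0.00140178],
       [ 0.93223797, -0.22046852,  0.28692508],
       [ 0.27888586, -0.06745845, -0.957952  ]]), 't': array([-0.5491181 , -0.02950571,  0.39205311])}
tool R [[-6.75580854e-04  2.30679497e-01  9.73029554e-01]
 [-1.84314374e-03  9.73027836e-01 -2.30680370e-01]
 [-9.99998073e-01 -1.94927657e-03 -2.32183506e-04]]
cam in tool [-0.17881046 -0.00021893 -0.08429467] [[-5.47469523e-04 -2.87147977e-01  9.57886078e-01]
 [ 9.99999842e-01 -3.31164734e-05  5.61611783e-04]
 [-1.29543879e-04  9.57886234e-01  2.87147950e-01]]
```

Request:
carry_out:
  moves:
    - [0, 0, 0, -6, -2, 4, 1]
    - [0, 0, 0, -9.5, -5, 9, 1]
    - [0, 0, 0, -9.5, -8, 14, 1]
    - [0, 0, 0, -9.5, -10.5, 20, 1]
    - [0, 0, 0, -9.5, -13, 25, 1]
    - [0, 0, 0, -9.5, -16, 30, 1]
    - [0, 0, 0, -9.5, -18.5, 35, 1]
    - [0, 0, 0, -9.5, -21, 40, 1]
    - [0, 0, 0, -9.5, -23.5, 45, 1]
    - [0, 0, 0, -9.5, -25.2, 48.5, 1]
    - [0, 0, 0, -9.5, -25.2, 48.5, 1]
    - [0, 0, 0, -9.5, -25.2, 48.5, 1]

```text
time: 1.6
tool_pos: [0.54, 0.1782, 0.2994]
tool_rot: [0.081, 0.703, -0.083, 0.702]
ft_force: [0.5, 0.1, -0.2]
gripper_width: 0.094
```

Run:
```python
from h import *
s=observe();print(s["time"],s["tool_pos"],s["qpos"],s["ft_force"])
import pickle
c=camera_info("wrist");im=snapshot("wrist");pickle.dump(c,open("w1.pkl","wb"));cv2.imwrite("pics/w1.png",im)
```

```text
1.6 [0.54003575 0.17818873 0.29940388] [ 2.19688881e-01  1.33017766e-01  1.13599320e+00 -1.14126918e-03
  1.87487509e+00 -1.11893773e+00] [ 0.46736835  0.10701923 -0.191879  ]
```

View pics/w1.png

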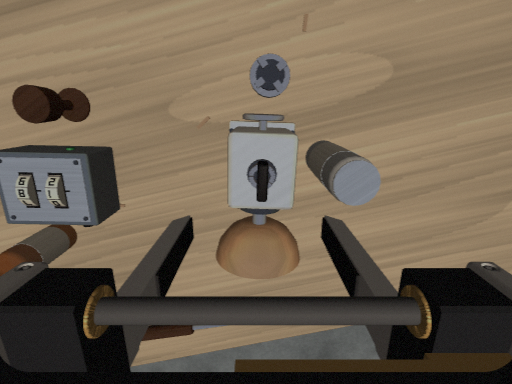

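Run:
```python
import cv2
t=cv2.imread("pics/w1.png")
cv2.imwrite("pics/w1z.png",cv2.resize(t[105:225,200:320],None,fx=5,fy=5,interpolation=cv2.INTER_CUBIC))
```

```text
(no output)
```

View pics/w1z.png

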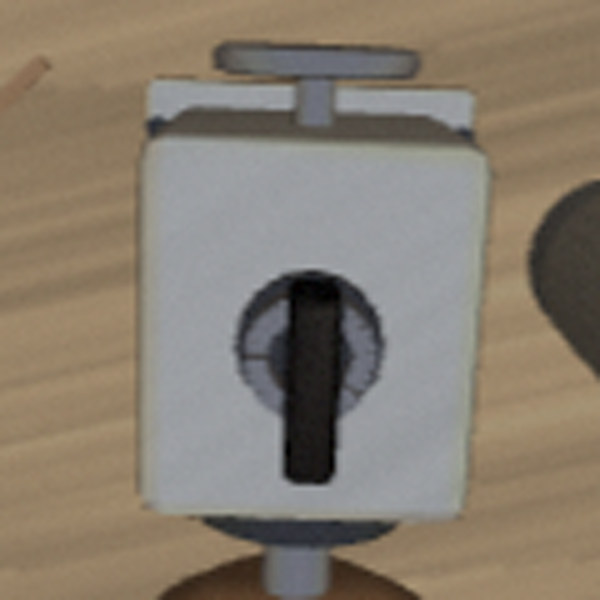

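Run:
```python
from h import *
import pickle
c=pickle.load(open("w1.pkl","rb"))
f=lambda u,v,z: ray(c,u/5+200-.4,v/5+105-.4,z)
A=f(315,296,.18);B=f(308,480,.18)
print("handle ends",A,B,(A+B)/2,np.linalg.norm(B-A),np.degrees(np.arctan2(*(B-A)[1::-1])))
print("collar",f(310,345,.148))
L=[(143,140),(488,150),(465,518),(143,507)]
a=np.array([f(u,v,.128) for u,v in L]);print(a,a.mean(0))
d=a[3]-a[0]+a[2]-a[1];print(np.degrees(np.arctan2(d[1],d[0])));d=a[1]-a[0]+a[2]-a[3];print(np.degrees(np.arctan2(d[1],d[0]))-90)
print("shafts",f(316,95,.08),f(296,575,.08)); d=f(296,575,.08)-f(316,95,.08);print(np.degrees(np.arctan2(d[1],d[0])))
f=lambda u,v,z: ray(c,u,v,z)
print("tin",f(356,184,.18),"chuck",f(270,75,.052))
```

```text
handle ends [0.51887969 0.1895459  0.18      ] [0.56154985 0.17802533 0.18      ] [0.54021477 0.18378562 0.18      ] 0.04419803099710757 -15.109108968869071
collar [0.53740364 0.18460339 0.148     ]
[[0.47944005 0.15417966 0.128     ]
 [0.50238441 0.24016333 0.128     ]
 [0.60059903 0.2147941  0.128     ]
 [0.57673568 0.12798324 0.128     ]] [0.53978979 0.18428008 0.128     ]
-14.77523637929301
-15.156908577196575
shafts [0.48148962 0.20040295 0.08      ] [0.62684632 0.16035632 0.08      ]
-15.403195680854429
tin [0.56695105 0.28950855 0.18      ] chuck [0.41739716 0.22662776 0.052     ]
```

Run:
```python
import cv2
t=cv2.imread("pics/scene0.png")
cv2.imwrite("pics/s0z.png",cv2.resize(t[205:315,240:340],None,fx=5.4,fy=5.4,interpolation=cv2.INTER_CUBIC))
from h import *
c=camera_info("scene")
for y in(.179,.182,.185):
  p=proj(c,[[.540,y,.18]]);p2=proj(c,[[.540+.022*np.cos(.264),y-.022*np.sin(.264),.18],[.540-.022*np.cos(.264),y+.022*np.sin(.264),.18]])
  print(y,(p-[240,205])*5.4+2.2,(p2-[240,205])*5.4+2.2)
```

```text
0.179 [[246.04923555  89.36174579]] [[185.85461425 103.06845955]
 [305.40024075  75.847129  ]]
0.182 [[251.13097614  94.72001812]] [[190.80814231 108.50235833]
 [310.60612012  81.13135498]]
0.185 [[256.24035773 100.10743559]] [[195.78880653 113.96602482]
 [315.84011622  86.44412084]]
```

View pics/s0z.png

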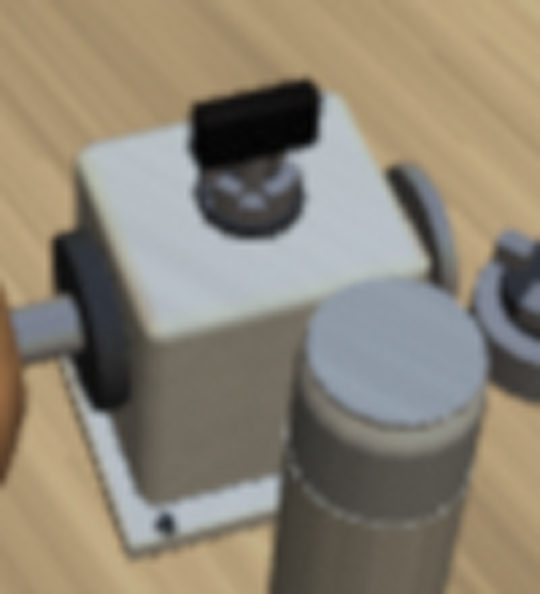

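Request:
carry_out:
  moves:
    - [1.7, 0, 0, 3, 0.5, -0.1, 0.6]
    - [1.7, 0, 0, 7, 0.5, -0.1, 0.5]
    - [1.7, 0, 0, 10.5, 0.5, -0.1, 0.5]
    - [1.7, 0, 0, 10.5, 0.5, -0.1, 0.5]
    - [1.7, 0, 0, 10.5, 0.5, -0.1, 0.5]

```text
time: 2.28
tool_pos: [0.54, 0.1844, 0.1969]
tool_rot: [0.091, 0.701, -0.092, 0.702]
ft_force: [0.4, -0.8, 0.7]
gripper_width: 0.0488
```

Run:
```python
from h import *
s=observe();print(s["time"],s["tool_pos"],s["gripper_width"],s["ft_force"])
import pickle
c=camera_info("wrist");im=snapshot("wrist");pickle.dump(c,open("w2.pkl","wb"));cv2.imwrite("pics/w2.png",im)
sc=snapshot("scene");cv2.imwrite("pics/s2.png",cv2.resize(sc[150:330,190:400],None,fx=3,fy=3))
```

```text
2.275 [0.54002279 0.18443911 0.19686226] 0.048770305101595676 [ 0.35915016 -0.82660821  0.70089575]
```

View pics/w2.png

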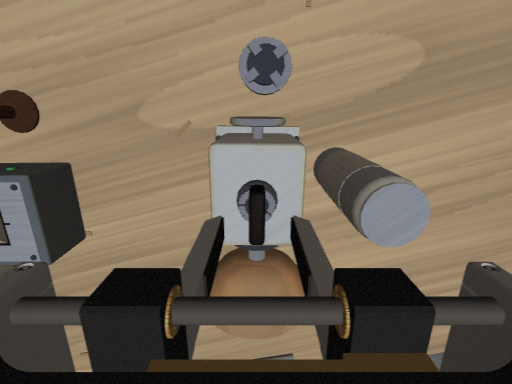

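View pics/s2.png

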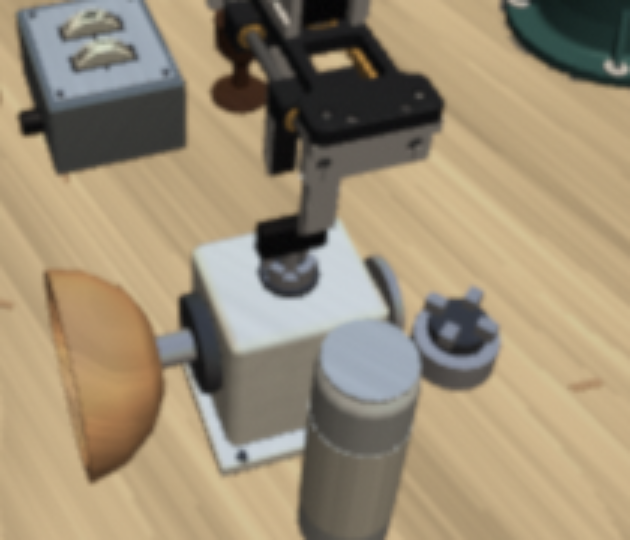

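Request:
carry_out:
  moves:
    - [0, 0, 0, 2, 0, 0, 0.4]
    - [0, 0, 0, 4.2, 0, 0, 0.35]
    - [0, 0, 0, 4.2, 0, 0, 0.3]
    - [0, 0, 0, 4.2, 0, 0, 0.2]
    - [0, 0, 0, 4.2, 0, 0, 0.1]
    - [0, 0, 0, 4.2, 0, 0, 0]
    - [0, 0, 0, 4.2, 0, 0, 0]
  newtons: 40

```text
time: 3.25
tool_pos: [0.5417, 0.1838, 0.1575]
tool_rot: [0.092, 0.699, -0.092, 0.703]
ft_force: [-1.1, -2.6, 5.9]
gripper_width: 0.0127
```

Run:
```python
from h import *
s=observe();print(s["time"],s["tool_pos"],s["gripper_width"],s["ft_force"],s["ft_torque"],s["qpos"])
im=snapshot("wrist");cv2.imwrite("pics/w3.png",im)
```

```text
3.25 [0.54172603 0.18378585 0.15753034] 0.012700461724087769 [-1.10430033 -2.61540474  5.89936133] [-0.47591031  0.14274373 -0.01881766] [ 0.22931412  0.1456218   1.40119951 -0.00218141  1.58878912 -1.08052503]
```

View pics/w3.png

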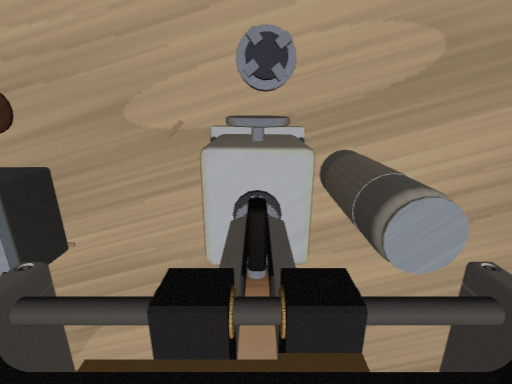

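Request:
carry_out:
  moves:
    - [0, 0, 0, -0.7, 0, 0, 0]
    - [0, 0, 0, -1.4, 0, 0, 0]
    - [0, 0, 0, -1.9, 0, 0, 0]
    - [0, 0, 0, -1.9, 0, 0, 0]
    - [0, 0, 0, -1.9, 0, 0, 0]
  newtons: 50

```text
time: 3.92
tool_pos: [0.5416, 0.1837, 0.1757]
tool_rot: [0.092, 0.699, -0.092, 0.703]
ft_force: [4.1, 0.0, -10.6]
gripper_width: 0.0133
```

Run:
```python
from h import *
s=observe();print(s["time"],s["tool_pos"],s["gripper_width"],s["ft_force"],s["ft_torque"])
sc=snapshot("scene");cv2.imwrite("pics/s4.png",cv2.resize(sc[170:270,240:350],None,fx=5,fy=5,interpolation=cv2.INTER_CUBIC))
```

```text
3.925 [0.5415933  0.18374889 0.17569737] 0.01326951878594769 [ 4.13251805e+00  4.89227927e-03 -1.06173749e+01] [-0.01815161 -0.96975081  0.01619125]
```

View pics/s4.png

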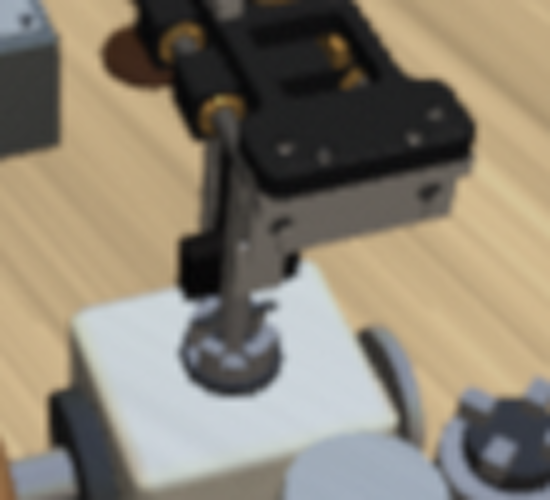

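Request:
carry_out:
  moves:
    - [-8, 0, 0, -0.1, 0, 0, 0]
    - [-16, 0, 0, -0.1, 0, 0, 0]
    - [-24, 0, 0, -0.1, 0, 0, 0]
    - [-32, 0, 0, -0.1, 0, 0, 0]
    - [-40, 0, 0, -0.1, 0, 0, 0]
    - [-48, 0, 0, -0.1, 0, 0, 0]
    - [-56, 0, 0, -0.1, 0, 0, 0]
    - [-64, 0, 0, -0.1, 0, 0, 0]
    - [-72, 0, 0, -0.1, 0, 0, 0]
    - [-72, 0, 0, -0.1, 0, 0, 0]
    - [-72, 0, 0, -0.1, 0, 0, 0]

```text
time: 5.35
tool_pos: [0.5416, 0.1837, 0.1766]
tool_rot: [-0.338, 0.62, 0.336, 0.623]
ft_force: [4.7, -0.3, -10.4]
gripper_width: 0.013
```

Run:
```python
from h import *
s=observe();print(s["time"],s["tool_pos"],s["gripper_width"],s["ft_force"],s["ft_torque"]);R=Ro.from_quat(s["tool_rot"]).as_matrix();print(R.round(3),np.degrees(np.arctan2(R[1,2],R[0,2])))
sc=snapshot("scene");cv2.imwrite("pics/s5.png",cv2.resize(sc[170:270,240:350],None,fx=5,fy=5,interpolation=cv2.INTER_CUBIC))
sc=snapshot("wrist");cv2.imwrite("pics/w5.png",sc)
```

```text
5.35 [0.54155074 0.18369553 0.17656244] 0.012959501608398732 [  4.68191469  -0.30900713 -10.41273079] [ 0.1054087  -0.90200854  0.04674145]
[[ 0.005 -0.838  0.546]
 [-0.001  0.546  0.838]
 [-1.    -0.005  0.002]] 56.926518366861
```

View pics/s5.png

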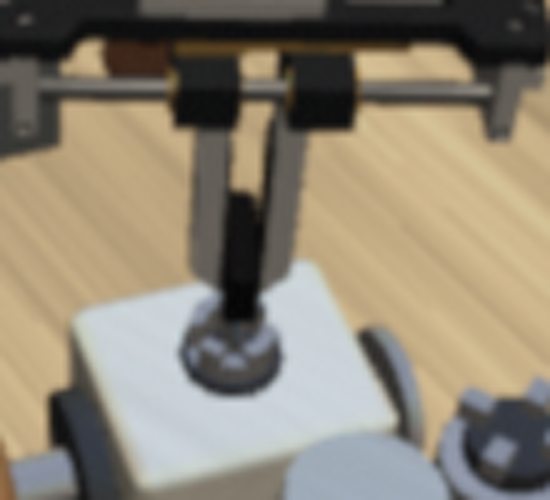

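View pics/w5.png

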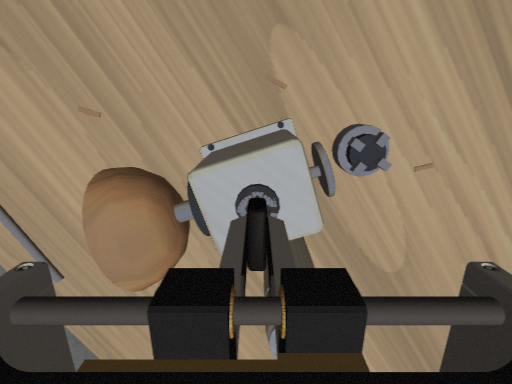

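Request:
carry_out:
  moves:
    - [0, 0, 0, 0.4, 0, 0, 0]
    - [0, 0, 0, 0.8, 0, 0, 0]
    - [0, 0, 0, 1.1, 0, 0, 0]
    - [0, 0, 0, 1.1, 0, 0, 0]
    - [0, 0, 0, 1.1, 0, 0, 0]

```text
time: 6.08
tool_pos: [0.5416, 0.1837, 0.1664]
tool_rot: [-0.339, 0.62, 0.336, 0.623]
ft_force: [1.7, -0.0, -4.8]
gripper_width: 0.0126
```

Run:
```python
from h import *
s=observe();print(s["time"],s["tool_pos"],s["gripper_width"],s["ft_force"],s["ft_torque"])
sc=snapshot("scene");cv2.imwrite("pics/s6.png",cv2.resize(sc[170:270,240:350],None,fx=5,fy=5,interpolation=cv2.INTER_CUBIC))
```

```text
6.075 [0.54159929 0.18372525 0.16639509] 0.012583406993566422 [ 1.65173254 -0.01601916 -4.79936167] [ 0.03156313 -0.33766548 -0.01838996]
```

View pics/s6.png

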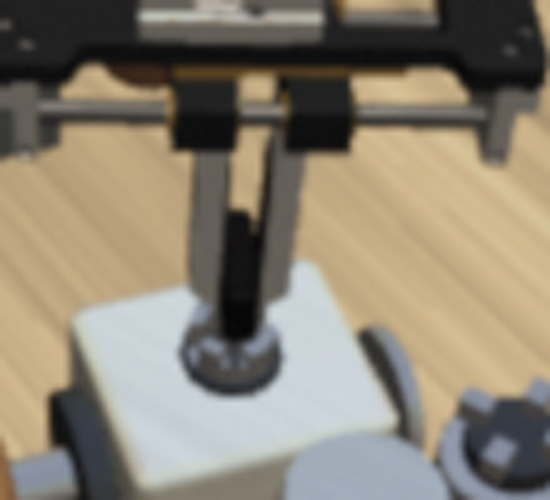

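Request:
carry_out:
  moves:
    - [0, 0, 0, 0.15, 0, 0, 0]
    - [0, 0, 0, 0.25, 0, 0, 0]
    - [0, 0, 0, 0.25, 0, 0, 0]
    - [0, 0, 0, 0.25, 0, 0, 0]

```text
time: 6.62
tool_pos: [0.5417, 0.1837, 0.1661]
tool_rot: [-0.339, 0.619, 0.336, 0.624]
ft_force: [-2.1, -1.8, 4.8]
gripper_width: 0.013
```

Request:
carry_out:
  moves:
    - [0, 0, 0, 0, 0, 0, 0.1]
    - [0, 0, 0, 0, 0, 0, 0.25]
    - [0, 0, 0, 0, 0, 0, 0.4]
    - [0, 0, 0, 0, 0, 0, 0.4]
    - [0, 0, 0, -3, 0, 0, 0.4]
    - [0, 0, 0, -8, 0, 0, 0.4]
    - [0, 0, 0, -11, 0, 0, 0.4]
    - [0, 0, 0, -11, 0, 0, 0.4]

```text
time: 7.62
tool_pos: [0.5421, 0.1842, 0.2794]
tool_rot: [-0.339, 0.617, 0.335, 0.626]
ft_force: [-0.4, -0.4, 0.8]
gripper_width: 0.0375
```

Run:
```python
from h import *
s=observe();print(s["time"],s["tool_pos"],s["gripper_width"],s["ft_force"],s["ft_torque"],s["qpos"])
sc=snapshot("scene");cv2.imwrite("pics/s7.png",cv2.resize(sc[190:290,240:350],None,fx=5,fy=5,interpolation=cv2.INTER_CUBIC))
import pickle
c=camera_info("wrist");im=snapshot("wrist");pickle.dump(c,open("w7.pkl","wb"));cv2.imwrite("pics/w7.png",im)
```

```text
7.625 [0.54205617 0.1842421  0.27939024] 0.03747934577264683 [-0.41432778 -0.40571417  0.76423281] [0.09724889 0.06098063 0.03805087] [ 2.29922602e-01  1.24982898e-01  1.18440203e+00 -2.18307685e-03
  1.81804932e+00 -2.33596511e+00]
```

View pics/s7.png

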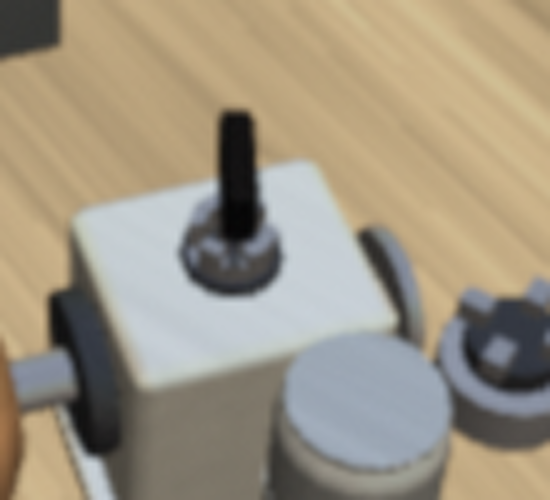

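View pics/w7.png

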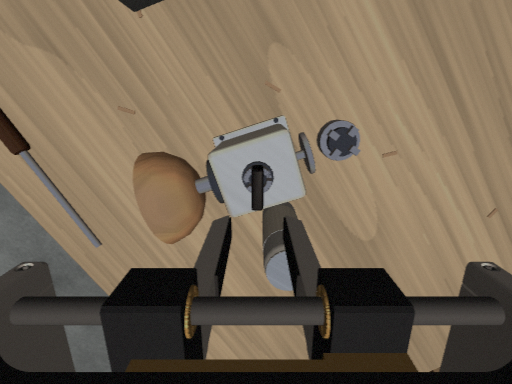

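Request:
carry_out:
  moves:
    - [8, 0, 0, 0, -1.7, -3.5, 0.4]
    - [16, 0, 0, 0, -3.4, -7, 0.3]
    - [24, 0, 0, 0, -5.1, -10.5, 0.2]
    - [32, 0, 0, 0, -6.8, -14, 0.1]
    - [40, 0, 0, 0, -8.5, -17.5, 0]
    - [48, 0, 0, 0, -10.2, -21, 0]
    - [56, 0, 0, 0, -12, -24.5, 0]
    - [64, 0, 0, 1, -13.7, -28, 0]
    - [72, 0, 0, 2, -15.2, -31, 0]
    - [72, 0, 0, 3, -15.2, -31, 0]
    - [72, 0, 0, 3, -15.2, -31, 0]
  newtons: 30

```text
time: 9.1
tool_pos: [0.4983, -0.1579, 0.242]
tool_rot: [0.093, 0.701, -0.091, 0.702]
ft_force: [0.3, -0.3, -0.0]
gripper_width: 0.0004
```

Run:
```python
from h import *
s=observe();print(s["time"],s["tool_pos"],s["gripper_width"],s["ft_force"]);R=Ro.from_quat(s["tool_rot"]).as_matrix();print(R.round(3),np.degrees(np.arctan2(R[1,2],R[0,2])))
import pickle
c=camera_info("wrist");im=snapshot("wrist");pickle.dump(c,open("w8.pkl","wb"));cv2.imwrite("pics/w8.png",im)
cv2.imwrite("pics/w8z.png",cv2.resize(im[110:260,170:330],None,fx=4,fy=4,interpolation=cv2.INTER_CUBIC))
```

```text
9.1 [ 0.49828352 -0.15788808  0.24204401] 0.0004087028383606769 [ 0.30039045 -0.28901819 -0.04578723]
[[ 0.002  0.258  0.966]
 [ 0.002  0.966 -0.258]
 [-1.     0.002  0.001]] -14.94298972492254
```

View pics/w8.png

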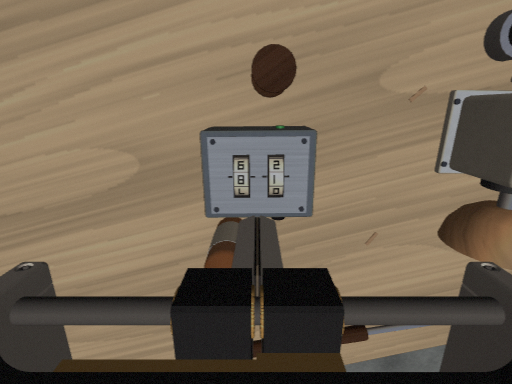

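View pics/w8z.png

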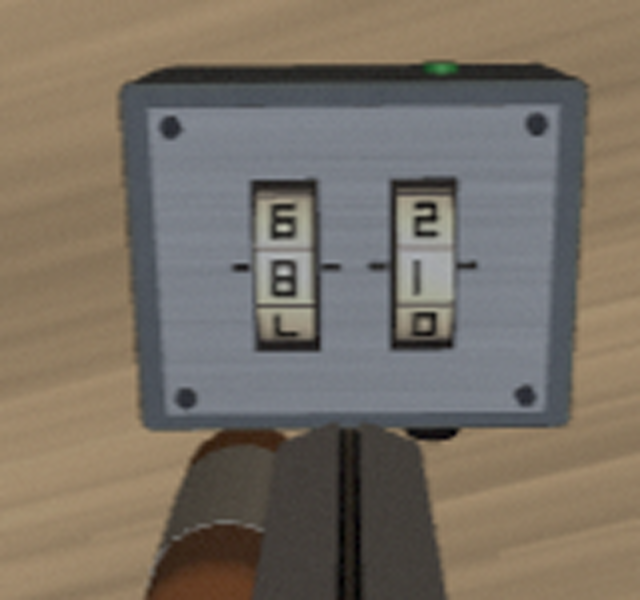

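Run:
```python
from h import *
import pickle
c=pickle.load(open("w8.pkl","rb"))
f=lambda u,v,z: ray(c,u/4+170-.4,v/4+110-.4,z)
a=np.array([f(u,v,.078) for u,v in [(120,88),(585,82),(567,425),(145,428)]]);print(a,a.mean(0))
d=a[2]-a[1]+a[3]-a[0];print(np.degrees(np.arctan2(d[1],d[0])));d=a[1]-a[0]+a[2]-a[3];print(np.degrees(np.arctan2(d[1],d[0]))-90)
print("t,u",f(424,268,.094),f(285,267,.094))
print("marks",f(375,267,.078)/2+f(468,265,.078)/2,f(240,268,.078)/2+f(331,267,.078)/2)
d=np.array([.966,-.259,0]);e=np.array([.259,.966,0])
t,u=f(424,268,.094),f(285,267,.094)
o=observe()["tool_pos"]
for q in(t,u):print("tool y,z",(q-o)@e,(q-o)@d)
print("bottle base side")
```

```text
[[ 0.42678414 -0.21301526  0.078     ]
 [ 0.46270239 -0.07128319  0.078     ]
 [ 0.57539095 -0.10012644  0.078     ]
 [ 0.53870766 -0.24129863  0.078     ]] [ 0.50089629 -0.15643088  0.078     ]
-14.2697496073156
-14.39317299884297
t,u [ 0.50393478 -0.13465882  0.094     ] [ 0.49230772 -0.17686534  0.094     ]
marks [ 0.50734304 -0.1351939   0.078     ] [ 0.49622902 -0.17871697  0.078     ]
tool y,z 0.023636076987680825 -0.0010261312402956922
tool y,z -0.02014683167156769 -0.001326381412601115
bottle base side
```

Request:
carry_out:
  moves:
    - [0, 0, 0, 5, 2.4, -0.7, 0]
    - [0, 0, 0, 10, 2.4, -0.7, 0]
    - [0, 0, 0, 13.8, 2.4, -0.7, 0]
    - [0, 0, 0, 14.6, 2.4, -0.7, 0]
    - [0, 0, 0, 15.1, 2.4, -0.7, 0]
    - [0, 0, 0, 15.1, 2.4, -0.7, 0]

```text
time: 9.9
tool_pos: [0.5001, -0.1326, 0.0944]
tool_rot: [0.092, 0.699, -0.091, 0.704]
ft_force: [0.3, -0.9, -0.5]
gripper_width: 0.0004
```

Request:
carry_out:
  moves:
    - [0, 0, 0, 0.3, 0, 0, 0]
    - [0, 0, 0, 0.3, 0, 0, 0]
    - [0, 0, 0, 0.3, 0, 0, 0]

```text
time: 10.28
tool_pos: [0.5008, -0.1331, 0.0926]
tool_rot: [0.092, 0.698, -0.091, 0.704]
ft_force: [-0.2, 0.5, 4.4]
gripper_width: 0.0005
```

Request:
carry_out:
  moves:
    - [0, 0, 0, 0.3, 0, 0, 0]
    - [0, 0, 0, 0.3, 0, 0.4, 0]
    - [0, 0, 0, 0.3, 0, 0.8, 0]
    - [0, 0, 0, 0.3, 0, 1.2, 0]
    - [0, 0, 0, 0.3, 0, 1.6, 0]
    - [0, 0, 0, 0.3, 0, 1.95, 0]
    - [0, 0, 0, 0.3, 0, 1.95, 0]

```text
time: 11.15
tool_pos: [0.5211, -0.1384, 0.0909]
tool_rot: [0.092, 0.697, -0.092, 0.706]
ft_force: [0.7, 0.9, 5.1]
gripper_width: 0.0004
```

```bash
cat > look.py <<'E'
from h import *
import sys
n=sys.argv[1]
s=observe();print(s["time"],s["tool_pos"],s["ft_force"])
c=camera_info("wrist");im=snapshot("wrist")
q=proj(c,[[.501,-.157,.09]])[0].astype(int);print(q)
u,v=q
y0=max(v-75,0);x0=max(u-80,0)
cv2.imwrite(f"pics/{n}.png",cv2.resize(im[y0:v+75,x0:u+80],None,fx=4,fy=4,interpolation=cv2.INTER_CUBIC))
E
python3 look.py w10
```

```text
11.15 [ 0.5211396  -0.13837921  0.09091163] [0.67473244 0.89468055 5.09069685]
[224 208]
```

View pics/w10.png

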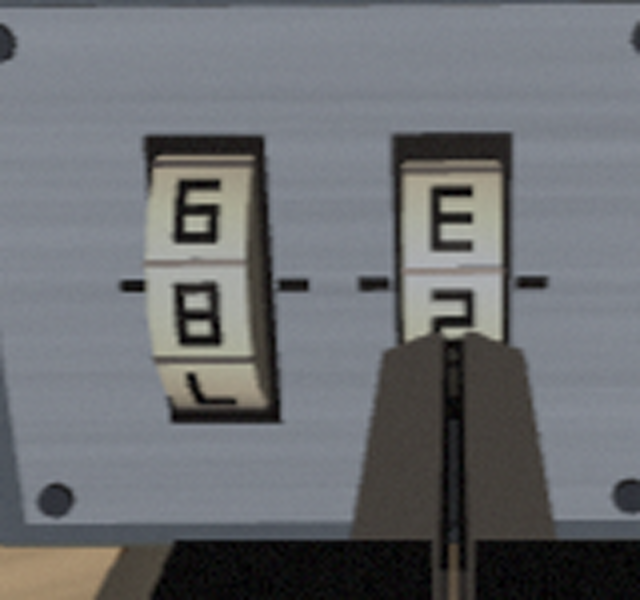

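Request:
carry_out:
  moves:
    - [0, 0, 0, -1, 0, 0, 0]
    - [0, 0, 0, -1, 0, -1.2, 0]
    - [0, 0, 0, -1, 0, -2.4, 0]
    - [0, 0, 0, -0.4, 0, -2.4, 0]
    - [0, 0, 0, 0.2, 0, -2.4, 0]
    - [0, 0, 0, 0.4, 0, -2.4, 0]
    - [0, 0, 0, 0.5, 0, -2.0, 0]
    - [0, 0, 0, 0.5, 0, -1.6, 0]
    - [0, 0, 0, 0.5, 0, -1.2, 0]
    - [0, 0, 0, 0.5, 0, -0.8, 0]
    - [0, 0, 0, 0.5, 0, -0.45, 0]
    - [0, 0, 0, 0.5, 0, -0.45, 0]

```text
time: 12.7
tool_pos: [0.5198, -0.1379, 0.0886]
tool_rot: [0.091, 0.694, -0.092, 0.708]
ft_force: [0.3, 0.4, 8.8]
gripper_width: 0.0005
```

```bash
python3 look.py w11
```

```text
12.7 [ 0.5197706  -0.13789256  0.08863012] [0.25238022 0.43899387 8.79524721]
[224 211]
```

View pics/w11.png

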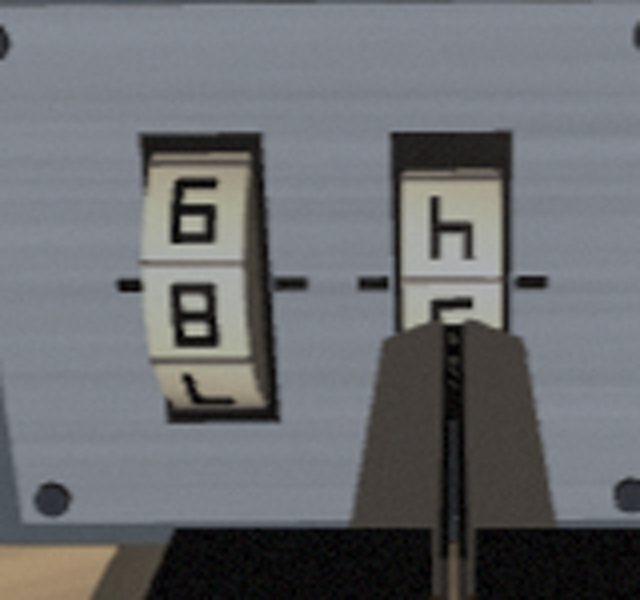

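Request:
carry_out:
  moves:
    - [0, 0, 0, -1, 0, 0, 0]
    - [0, 0, 0, -2, 0, -2.4, 0]
    - [0, 0, 0, -2, 0, -2.4, 0]

```text
time: 13.12
tool_pos: [0.4959, -0.1316, 0.1084]
tool_rot: [0.091, 0.694, -0.092, 0.709]
ft_force: [0.5, -0.9, 0.4]
gripper_width: 0.0007
```

```bash
python3 look.py w12; python3 -c "
from h import *
s=observe();print(Ro.from_quat(s['tool_rot']).as_matrix().round(4))"
```

```text
13.125 [ 0.49585496 -0.13158001  0.10840667] [ 0.52185601 -0.85288333  0.4492688 ]
[228 230]
[[ 0.0205  0.2568  0.9662]
 [-0.0035  0.9665 -0.2568]
 [-0.9998  0.0019  0.0207]]
```

View pics/w12.png

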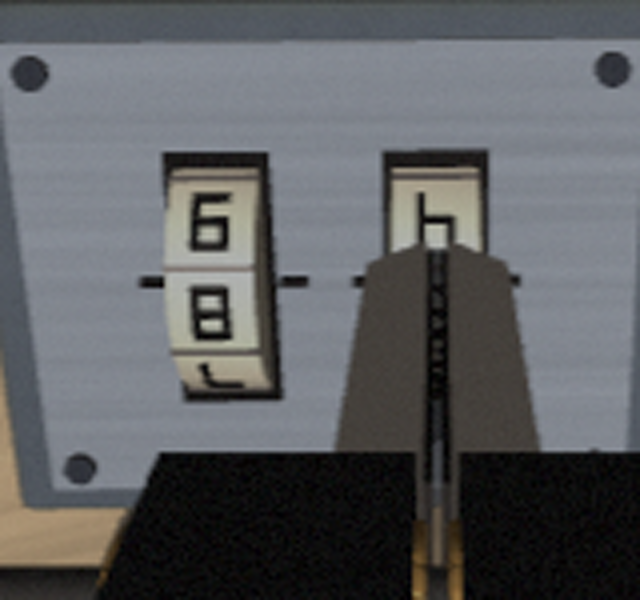

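Request:
carry_out:
  moves:
    - [0, 1.2, 0, 0.8, 0, 0.2, 0]
    - [0, 1.2, 0, 1.4, 0, 0.2, 0]
    - [0, 1.2, 0, 1.95, 0, 0.2, 0]
    - [0, 1.2, 0, 2.0, 0, 0.2, 0]
    - [0, 1.2, 0, 2.0, 0, 0.6, 0]
    - [0, 1.2, 0, 2.0, 0, 1.0, 0]
    - [0, 1.2, 0, 2.0, 0, 1.4, 0]
    - [0, 1.2, 0, 2.0, 0, 1.8, 0]
    - [0, 1.2, 0, 2.0, 0, 2.2, 0]
    - [0, 1.2, 0, 2.0, 0, 2.2, 0]

```text
time: 14.42
tool_pos: [0.5199, -0.1379, 0.0901]
tool_rot: [0.092, 0.7, -0.091, 0.703]
ft_force: [1.3, 1.5, 6.7]
gripper_width: 0.0003
```

```bash
python3 look.py w13
```

```text
14.425 [ 0.51986987 -0.13788708  0.09006511] [1.29087207 1.46220123 6.73459875]
[224 210]
```

View pics/w13.png

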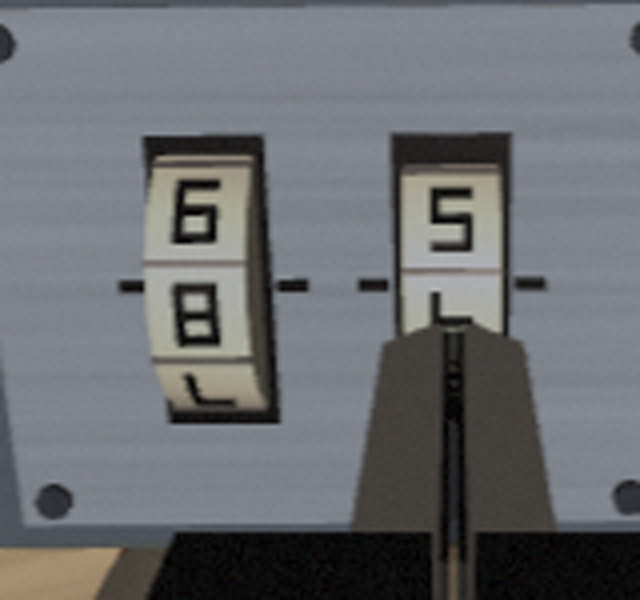

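Request:
carry_out:
  moves:
    - [0, 0, 0, -1.5, 0, 0, 0]
    - [0, 0, 0, -1.7, -2.3, -0.2, 0]
    - [0, 0, 0, -1.7, -4.6, -0.4, 0]
    - [0, 0, 0, -1.0, -4.6, -0.4, 0]
    - [0, 0, 0, -0.2, -4.6, -0.4, 0]
    - [0, 0, 0, 0.2, -4.6, -0.4, 0]
    - [0, 0, 0, 0.2, -4.6, -0.8, 0]
    - [0, 0, 0, 0.2, -4.6, -1.2, 0]
    - [0, 0, 0, 0.2, -4.6, -1.6, 0]
    - [0, 0, 0, 0.2, -4.6, -2.0, 0]
    - [0, 0, 0, 0.2, -4.6, -2.4, 0]
    - [0, 0, 0, 0.2, -4.6, -2.4, 0]

```text
time: 15.98
tool_pos: [0.4861, -0.1763, 0.0899]
tool_rot: [0.091, 0.698, -0.091, 0.704]
ft_force: [-1.8, -1.1, 7.3]
gripper_width: 0.0003
```

```bash
python3 look.py w14
```

```text
15.975 [ 0.48610226 -0.1763028   0.08989883] [-1.83018548 -1.08074224  7.34634666]
[287 239]
```

View pics/w14.png

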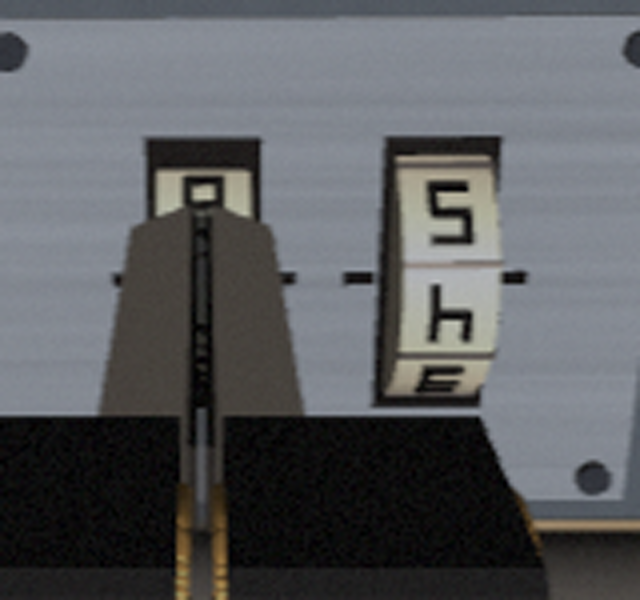

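Request:
carry_out:
  moves:
    - [0, 0, 0, -1.3, 0, 0, 0]
    - [0, 0, 0, -1.3, 0, 1.0, 0]
    - [0, 0, 0, -1.3, 0, 1.9, 0]
    - [0, 0, 0, -0.7, 0, 1.9, 0]
    - [0, 0, 0, 0, 0, 1.9, 0]
    - [0, 0, 0, 0.2, 0, 1.9, 0]
    - [0, 0, 0, 0.2, 0, 1.5, 0]
    - [0, 0, 0, 0.2, 0, 1.1, 0]
    - [0, 0, 0, 0.2, 0, 0.7, 0]
    - [0, 0, 0, 0.2, 0, 0.3, 0]
    - [0, 0, 0, 0.2, 0, -0.1, 0]
    - [0, 0, 0, 0.2, 0, -0.1, 0]

```text
time: 17.52
tool_pos: [0.4863, -0.1763, 0.0897]
tool_rot: [0.091, 0.697, -0.092, 0.705]
ft_force: [-0.6, 0.9, 7.8]
gripper_width: 0.0008
```

```bash
python3 look.py w15
```

```text
17.525 [ 0.48625535 -0.17633888  0.08973114] [-0.58686097  0.87432215  7.82577013]
[287 239]
```

View pics/w15.png

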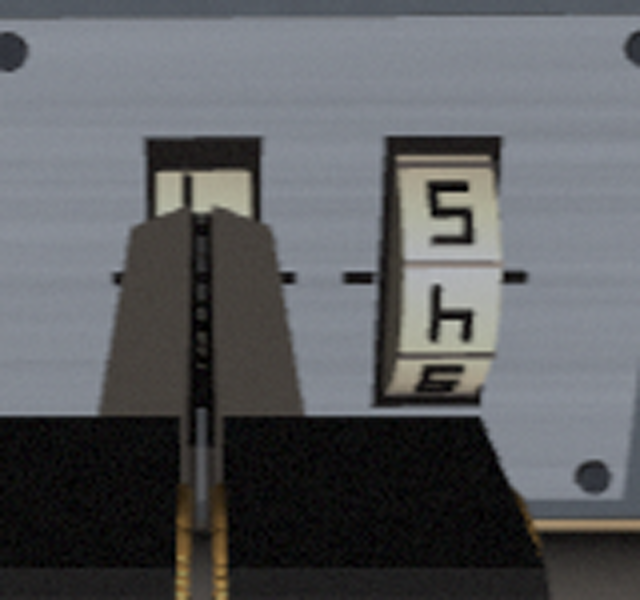

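Front digit now looks like 7, so 6 should be on top. Lift clear and look.

Request:
carry_out:
  moves:
    - [0, 0, 0, -2, 0, 0, 0]
    - [0, 0, 0, -7, 0, 0, 0]
    - [0, 0, 0, -12, 1, 0, 0]
    - [0, 0, 0, -15, 2, 1, 0]
    - [0, 0, 0, -15, 2, 1, 0]
    - [0, 0, 0, -15, 2, 1, 0]

```text
time: 18.32
tool_pos: [0.4983, -0.159, 0.2374]
tool_rot: [0.091, 0.698, -0.091, 0.704]
ft_force: [-0.4, 0.7, -0.6]
gripper_width: 0.0002
```

```bash
python3 look.py w16; python3 -c "
from h import *
sc=snapshot('scene');cv2.imwrite('pics/s16.png',cv2.resize(sc[120:350,150:400],None,fx=2.6,fy=2.6,interpolation=cv2.INTER_CUBIC))
cv2.imwrite('pics/w16f.png',snapshot('wrist'))"
```

```text
18.325 [ 0.49830927 -0.1590081   0.23735098] [-0.36592408  0.65753351 -0.61844573]
[258 178]
```

View pics/w16.png

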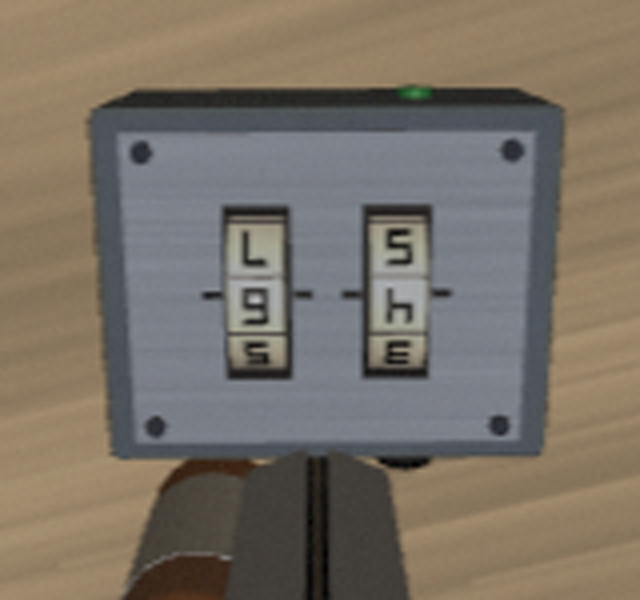

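View pics/s16.png

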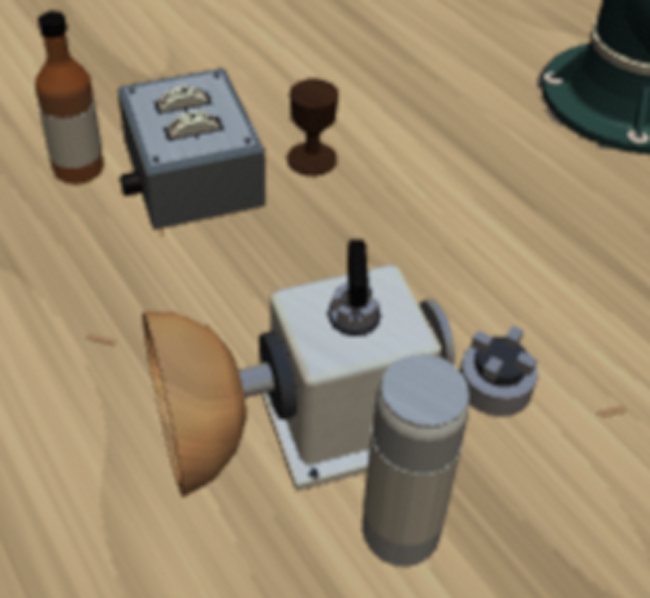

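View pics/w16f.png

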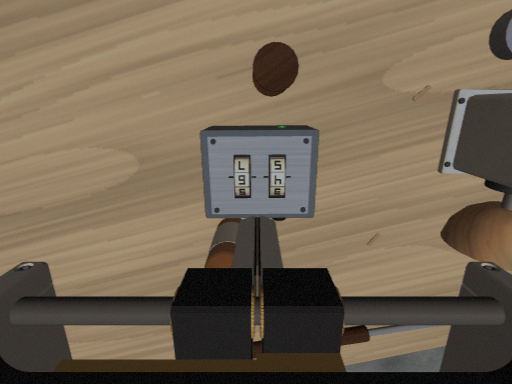

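Run:
```python
from h import *
a=cv2.imread("pics/scene0.png");b=snapshot("scene")
d=cv2.absdiff(a,b).max(2)>25
n,l,st,_=cv2.connectedComponentsWithStats(d.astype(np.uint8));print([s.tolist() for s in st[1:] if s[4]>6])
c=camera_info("scene")
for lift in(0,.009): print(lift,proj(c,[[.5405,.184,.18+lift]]))
g=cv2.cvtColor(b,cv2.COLOR_BGR2GRAY)[205:255,275:300];ys,xs=np.where(g<45);print(xs.min()+275,xs.max()+275,ys.min()+205,ys.max()+205)
th=np.radians(57);v=np.array([np.cos(th),np.sin(th),0])*.023
for lift in(0,.009): print(lift,proj(c,np.array([.5405,.184,.18+lift])+np.array([v,-v])))
print(observe()["time"])
```

```text
[[192, 0, 39, 15, 512], [418, 0, 59, 117, 2589], [192, 13, 50, 99, 2384], [487, 56, 25, 55, 200], [473, 68, 6, 2, 7], [386, 80, 13, 6, 29], [361, 89, 41, 49, 1105], [408, 107, 7, 8, 27], [402, 122, 80, 56, 2418], [213, 156, 3, 4, 7], [274, 211, 27, 26, 346], [285, 234, 6, 5, 24], [285, 240, 3, 4, 10]]
0 [[286.50964494 222.90274719]]
0.009 [[286.7875017 219.5375984]]
279 291 213 247
0 [[287.12630852 232.18544152]
 [285.92274095 214.0680265 ]]
0.009 [[287.41685917 228.81828362]
 [286.18877811 210.70864916]]
18.525
```

```bash
python3 -c "
from rig import *
print(finish_job())"
```

```text
the job is handed in; nothing more can be done
None
```

I handed the job in at about 18.5 s. The plunger is retracted in its rest notch and the timer reads 46.

- **Plunger:** I pulled it up about 18 mm, twisted it 72° counter-clockwise and lowered it. It stopped about 9 mm above its locked height and took the load there. After I let go, the scene picture showed the handle still turned and about 9 mm up.
- **Timer:** I rolled the tens wheel from 1 to 4 in three strokes and the units wheel from 8 to 6 in two. The last wrist picture shows 4 and 6 centred between their marks, with the wheels released and the arm well clear.
- **Bystanders:** Comparing scene pictures from before and after, only the arm, the handle and the wheels changed. The bottle, goblet, chuck and tin did not move.

Two measurements did not match cleanly:

- **Camera positions:** The overhead and wrist cameras disagreed by about 5 mm on the turner's y position. The scene camera agreed with the wrist camera, so I went with that.
- **Wheel pressure:** The second tens stroke pressed about 5.4 mm deep, at roughly 9 N. That is past the 2–4 mm advised and just past the wheel's 5 mm of travel. The wheel still clicked home normally, and later strokes were lighter.

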